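Turn the water on to two washers at the valve manifold

TASK

Two washers are back in service and need their water: on the cold-water manifold, push the lever of each of the two valves whose outlet runs on into a copper pipe round with a fingertip, all the way open against its stop, so that it lies in line with its pipe. Leave the spare valve with the short capped outlet shut, push the levers without pinching or forcing them, and leave the tin, the clothespin pot and the scraper where they are.

Things in the scene. Friction and masses are not known exactly. Their poses are not given: they have to be found in the camera images.
- manifold: Fixed steel base plate, 290 x 580 x 4 mm, with the copper header pipe (28 mm thick, axis 55 mm above the worktop) along its y at x = +95 mm. Three valve branches leave the header towards -x, at y = -160, 0 and +160 mm, in an order that changes from run to run. Origin on the worktop under the middle branch's lever pivot; z up, -x is the way the water flows (roughly towards the robot). A round pressure gauge, top 136 mm high, stands on the header at y = -215 mm.
- valve_a: Fixed brass ball valve with a lever on top; its outlet runs on as a 22 mm copper pipe (axis 55 mm high) for about 119 mm towards -x and then bends down into the plate: one of the two to open. Origin on the worktop on the lever's vertical pivot axis; axes as the manifold's; pipe along x. The brass body is 40 mm wide, its top (stem and gland) 92 mm high.
- valve_b: The other valve to open, same as valve_a in every way.
- valve_spare: The spare valve, to be left shut: same body and lever, but its outlet ends 60 mm from the pivot in a short brass cap, with no copper pipe beyond.
- lever_a (a joint): Angle of valve_a's lever about its vertical pivot, rad: 0 = shut (lever points to the valve's +y, square across the pipe), 1.571 = fully open (lever points to -x, in line over the outlet pipe), with a hard stop at each end. Grows anticlockwise seen from above. Starts anywhere from 0 to 0.45. The lever turns with a steady friction of 0.4 N m (about 5 N pushed at 85 mm from the pivot) and stays where it is left.
- lever_b (a joint): The same for valve_b's lever.
- lever_spare (a joint): The same for the spare valve's lever; starts at 0 to 0.03 (shut).
- sleeve_a (a point): Point on valve_a's lever, in the middle of its grey sleeve, 85 mm out from the pivot axis, 103 mm above the worktop. The sleeve is 22 mm wide and 10 mm thick (98 to 108 mm high) and runs from 40 to 110 mm from the pivot; inward of it a flat steel strap 18 mm wide cranks down to the pivot nut (top 98 mm high). Under the shut lever there is free space down to the plate; under the open one the copper pipe's top is 66 mm high.
- sleeve_b (a point): The same point on valve_b's lever.
- sleeve_spare (a point): The same point on the spare valve's lever.
- tray: White steel tray 460 x 240 x 30 mm with grey hangers in it, held fast by its magnets on the worktop at the manifold's -y side. Origin at the centre of its underside, x along its length.
- scraper: Loose yellow hard scraper lying in the tray, 172 mm long, blade 95 mm wide, 8 mm thick, handle to its -x; origin under its middle. Not to be moved.
- tin: Loose round aluminium tin with a snap lid, 65 mm across, 38 mm high, standing on the plate between two branches. Origin at the centre of its underside. Not to be moved.
- pot: Loose white ceramic pot of clothespins, 86 mm across, 92 mm high (pins to about 107 mm), on the worktop just off the plate's +y end. Origin at the centre of its underside. Not to be moved.

How it is judged:
By the outcome, as a careful person would: the job done as asked, in the order asked, and still so for the second after the job is handed in, with the robot touching nothing.
It also fails if it takes over 48 s, if anything falls off the work surface, if the arm or the gripper's body presses on something with over 40 N, if the wrist force passes 120 N, or if a joint passes its speed limit or range.

ROBOT

A 6-joint arm with a two-finger parallel gripper is mounted at the origin on the work surface. World frame = base frame: x ahead of the robot, y to its left, z up, the work surface at z = 0. Lengths are in mm, angles in rad, forces in N, time in s.
With the tool pointing down it reaches from about 425 to 950 mm from the base axis. Payload 3.5 kg.
Tool frame: the origin (TCP) lies on the centre line of the jaws, within the pads' length; the fingertips stand 17 mm ahead of it and the grasp point (between the pads) lies 2 mm behind it; z points along the fingers, y is the line along which they close (so a half turn about z gives the same grasp; the last joint's range is limited). The gripper opens to 85 mm and grips with 20 to 120 N. Pads are 22 mm wide; open, the fingers measure 114 mm over their backs; the gripper's body (76 mm by 85 mm) begins 54 mm behind the grasp point. The pads swing forward as they close: fully open they stand 13 mm farther back than shut.
Start: joints at [-1.45, 0.286, 1.577, -0, 1.279, -0.15], TCP at [180.589, -650.38, 221.725] pointing down, gripper open.
Joint ranges: [-2.77, 2.77], [-0.9, 2.22], [0.21, 2.48], [-1.53, 4.67], [0.24, 2.81], [-2.84, 2.84]. Speed limits (rad/s): [2.79, 2.79, 3.14, 3.14, 3.14, 3.14].

INTERFACE

Orientations are given as a rotation vector (axis times angle).
In Python, from station import arm gives the robot as it stands.
- The arm moves only by the shell command python3 -m jog 'ROWS'. ROWS is JSON, a list that holds one entry, the list of rows, each a list of 7 numbers: the shift along the tool's x, y, z in m, then the turn, a rotation vector about the tool's x, y, z in degrees, then the opening, from 0 (shut) to 1 (fully open). A call has 1 to 5 rows; each row is the pose to reach, as a shift and turn from the pose commanded when the call began, along the tool's axes at that moment; what a row does not reach only later rows make up. A row lasts 1/12 s, in which the tool goes at most 41.7 mm and 7.16 degrees, less where a joint would pass 70% of its speed; a pose out of reach is approached as far as the arm can. A call with a gripper value outside its range is refused whole. The fingers move at their own pace and stop on an object; the grip force is fixed at half the most. Time passes only in rows, so rows that repeat a pose let the fingers close. It gives the time, the measured TCP pose, the force and the opening at its end, in the units of the state.
- arm.get_obs(): the state, without advancing time (a new reading comes with each control period).
- arm.capture(name): name is "scene" or "top"; returns (picture, depth): 384x512x3 uint8, red, green, blue; 384x512 float32, mm along the optical axis (not along the pixel's ray), 0 where there is no reading.
- arm.calibration(name): a dict with "mtx" (3x3 intrinsics, pixels), "position" and "orientation" of the camera in the world. Camera axes: x right, y up, looking along -z (the intrinsics and any distortion apply to the point x, -y, -z); pixel columns grow to the right and rows downward; lengths in mm; the calibration is good to about 2 mm. A picture is of the moment at which its call begins. calibration takes no time and is no camera call.
- arm.job_done(): hands the job in, once; it reports no verdict.
The state is a dict: "time": time; "joint_positions": joint angles; "joint_vel": joint speeds; "joint_efforts": joint torques, N m; "eef_pos": TCP position; "eef_rot": TCP orientation; "wrist_force": force on the tool from outside, world axes, zero at the start; "torque": the same for the moment, N m; "width": opening from 0.0 (shut) to 1.0 (fully open).
Only numpy, scipy, OpenCV 4.12 (cv2) and the standard library are available. Lean on these libraries where they do the work, as an engineer would, in place of code of your own. Each camera call takes 0.05 s, during which the arm holds its last target. There are 200 camera calls.

## Working session

There is one attempt and no reset: what is moved stays moved. The work goes in short steps, Python scripts to look and compute and a shell command to move; the robot and the scene stay as the last step left them, time stands still between calls to the robot, and variables do not carry over. Pictures are saved under pics/ and viewed, on a budget of 10 in all, crops included, one or two more only if the job needs it, and the job is handed in when it is done.

```bash
mkdir -p pics
cat > h.py <<'E'
import numpy as np, cv2
from scipy.spatial.transform import Rotation as R
from station import arm
def cal(n):
    c=arm.calibration(n); o=np.array(c["orientation"],float)
    Rm=R.from_rotvec(o).as_matrix() if o.size==3 else (o.reshape(3,3) if o.size==9 else R.from_quat(o).as_matrix())
    return np.array(c["mtx"]),np.array(c["position"]),Rm
def plane(n,u,v,z):
    K,p,Rm=cal(n); d=Rm@np.array([(u-K[0,2])/K[0,0],-(v-K[1,2])/K[1,1],-1.])
    return p+d*(z-p[2])/d[2]
def cloud(n,dep):
    K,p,Rm=cal(n); v,u=np.mgrid[:dep.shape[0],:dep.shape[1]]
    c=np.stack([(u-K[0,2])/K[0,0]*dep,-(v-K[1,2])/K[1,1]*dep,-dep],-1)
    return c@Rm.T+p
E
python3 - <<'E'
from h import *
for n in("scene","top"):
    im,d=arm.capture(n); np.savez(f"{n}0.npz",im=im,d=d)
    cv2.imwrite(f"pics/{n}0.png",cv2.cvtColor(im,cv2.COLOR_RGB2BGR)); print(n,arm.calibration(n))
print(arm.get_obs())
E
```

```text
scene {'mtx': array([[490.44238347,   0.        , 256.60306496],
       [  0.        , 490.44238347, 197.26089424],
       [  0.        ,   0.        ,   1.        ]]), 'position': array([1416.92076566, -881.07981239, 1027.64484679]), 'orientation': array([0.875782  , 0.39797836, 0.79065544])}
top {'mtx': array([[468.22405419,   0.        , 264.0868788 ],
       [  0.        , 468.22405419, 186.07387188],
       [  0.        ,   0.        ,   1.        ]]), 'position': array([ 162.75410364,  -63.74243461, 1527.67378147]), 'orientation': array([ 0.17357558, -0.13461751, -1.57665974])}
{'time': 0.1, 'joint_positions': array([-1.45001039e+00,  2.87139878e-01,  1.57802753e+00, -5.77603974e-06,
        1.27862806e+00, -1.50024467e-01]), 'joint_vel': array([-0.00143178, -0.00189411, -0.00250455, -0.00073751, -0.0011347 ,
        0.00214874]), 'joint_efforts': array([ 3.70509670e-04, -4.07295871e+01, -2.93699938e+01, -1.46779621e-04,
        3.40399762e-03,  1.21170137e-05]), 'eef_pos': array([ 180.50646949, -649.77326222,  220.44532181]), 'eef_rot': array([-3.11065390e+00, -4.23794549e-01, -4.18693583e-05]), 'wrist_force': array([ 0.81783321,  0.62824368, -0.29588611]), 'torque': array([-0.00918164,  0.04164474, -0.00276963]), 'width': 1.001879360503379}
```

View pics/top0.png

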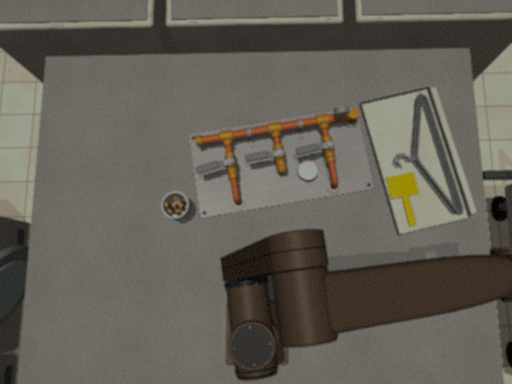

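View pics/scene0.png

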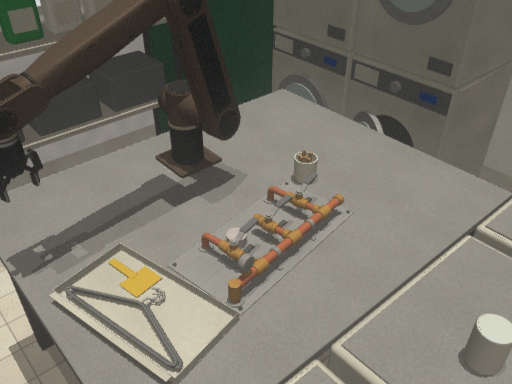

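Top view: branches at columns ~230, 278 and 325. The middle one (short brass cap at (283,170)) is the spare. The outer two run on in copper to (238,200) and (335,185). The sleeves point left at (210,168), (258,156) and (308,151). The tin is at (308,171), the pot at (175,205) and the gauge at (340,112).

Run:
```python
from h import *
f=np.load("top0.npz"); im,d=f["im"],f["d"]; P=cloud("top",d)
hsv=cv2.cvtColor(im,cv2.COLOR_RGB2HSV)
roi=np.zeros(d.shape,bool); roi[90:225,150:380]=1
print("plate z",np.median(P[195:205,260:300,2]), "table", np.median(P[230:240,60:150,2]))
# lever sleeves: grey, z 85..115
m=(roi&(P[...,2]>88)&(P[...,2]<118)&(hsv[...,1]<70)).astype(np.uint8)
n,l,s,c=cv2.connectedComponentsWithStats(m)
for i in range(1,n):
    if s[i,4]<25: continue
    v,u=np.where(l==i); q=np.array([plane("top",a,b,108) for a,b in zip(u,v)])[:,:2]
    (cx,cy),(w,h),a=cv2.minAreaRect(q.astype(np.float32))
    mu=q.mean(0); e,V=np.linalg.eigh(np.cov((q-mu).T)); print("grey",s[i],mu.round(1),"axis",V[:,1].round(3),"box",round(cx),round(cy),round(w),round(h),"z",np.median(P[l==i][:,2]).round(1))
# copper
m=(roi&(hsv[...,1]>120)&(P[...,2]>30)).astype(np.uint8)
n,l,s,c=cv2.connectedComponentsWithStats(m)
for i in range(1,n):
    if s[i,4]>25: print("col",s[i],c[i],[x.round(0).tolist() for x in (P[l==i].min(0),P[l==i].max(0))])
# header line fit at axis: rows of pixels z>55 upper
for nme,(u,v) in dict(hdL=(200,141),hdR=(352,115),Aend=(238,198),Bend=(335,183),cap=(283,170),tin=(308,171),pot=(175,205),gauge=(340,112)).items():
    print(nme,P[v,u].round(0))
big=cv2.resize(im[95:225,155:385],None,fx=3.4,fy=3.4,interpolation=cv2.INTER_CUBIC)
cv2.imwrite("pics/crop0.png",cv2.cvtColor(big,cv2.COLOR_RGB2BGR))
```

```text
plate z 4.034468677891027 table 0.6489253883494257
grey [296 141  38  14 247] [ 565.6 -187.1] axis [-0.199  0.98 ] box 566 -189 24 119 z 105.8
grey [245 149  39  13 256] [543.4 -29.4] axis [-0.146  0.989] box 544 -31 24 120 z 105.4
grey [196 158  38  16 258] [513.2 126.5] axis [-0.251  0.968] box 514 124 24 120 z 105.4
grey [162 192  28  27 140] [389.2 246.8] axis [0.518 0.855] box 389 244 84 81 z 92.3
col [303 109  56  33 580] [329.4        121.50344828] [[163.0, -337.0, 30.0], [705.0, -64.0, 1528.0]]
col [251 121  48  29 520] [275.13269231 130.64807692] [[575.0, -141.0, 52.0], [671.0, 12.0, 81.0]]
col [196 130  51  28 562] [222.49822064 139.47864769] [[163.0, -64.0, 53.0], [642.0, 192.0, 1528.0]]
col [323 148  15  40 274] [331.22627737 165.05474453] [[163.0, -262.0, 38.0], [575.0, -64.0, 1528.0]]
col [275 155  12  18 146] [280.84246575 164.21917808] [[497.0, -100.0, 55.0], [554.0, -65.0, 80.0]]
col [227 159  14  45 280] [233.84642857 181.28571429] [[403.0, 50.0, 40.0], [544.0, 91.0, 79.0]]
col [174 197  11  17  74] [178.7972973 205.       ] [[367.0, 223.0, 50.0], [416.0, 255.0, 111.0]]
col [165 202   9  11  42] [168.73809524 207.54761905] [[367.0, 253.0, 54.0], [407.0, 285.0, 113.0]]
hdL [604. 178.  71.]
hdR [ 682. -316.   76.]
Aend [417.  55.  60.]
Bend [ 461. -254.   62.]
cap [504. -90.  70.]
tin [ 506. -171.   42.]
pot [391. 248.  98.]
gauge [ 670. -269.  140.]
```

View pics/crop0.png

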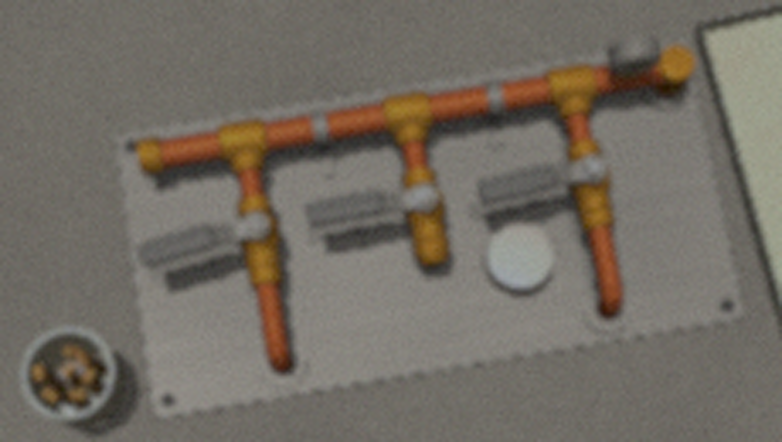

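Manifold yaw is about 9°. The pivots are A≈(526,76), spare≈(551,-80) and B≈(576,-238), spaced 158–160 mm as specified. Lever angles are ≈0.10, 0 and 0.04. First move: approach B, close the fingers, and align the tool with the manifold.

```bash
python3 -m jog '[[[0.034,-0.024,0,0,0,2,0],[0.068,-0.048,0,0,0,4,0],[0.102,-0.072,0,0,0,6.5,0],[0.136,-0.096,0,0,0,6.5,0],[0.170,-0.120,0,0,0,6.5,0]]]'
cat > rel.py <<'E'
# manifold-frame tool pose relative to each pivot, tip height, and yaw
from h import *
import sys
o=arm.get_obs(); p=np.array(o["eef_pos"]); Rm=R.from_rotvec(o["eef_rot"]).as_matrix()
Y=0.157; ex=np.array([np.cos(Y),np.sin(Y)]); ey=np.array([-np.sin(Y),np.cos(Y)])
for k,c in dict(A=(526.5,75.6),B=(576,-238)).items():
    r=p[:2]-c; print(k,"x' %.1f y' %.1f"%(r@ex,r@ey),end="; ")
print("z %.1f"%p[2],"yaw deg rel manifold %.2f"%np.degrees(np.arctan2(Rm[1,0],Rm[0,0])-Y),"F",np.round(o["wrist_force"],1),"t",round(o["time"],2),"w",round(o["width"],2))
E
python3 rel.py
```

```text
time: 0.52
eef_pos: [312.9, -487.4, 221.0]
eef_rot: [-3.131, -0.246, 0.0]
wrist_force: [0.7, -1.1, 0.0]
width: 0.295
A x' -298.9 y' -522.6; B x' -298.8 y' -205.2; z 221.0 yaw deg rel manifold -0.03 F [ 0.7 -1.1  0. ] t 0.52 w 0.29
```

```bash
python3 -m jog '[[[0.031,-0.026,0,0,0,0,0],[0.062,-0.052,0,0,0,0,0],[0.093,-0.078,0,0,0,0,0],[0.124,-0.104,0,0,0,0,0],[0.155,-0.130,0,0,0,0,0]]]' >/dev/null
python3 -m jog '[[[0.031,-0.026,0,0,0,0,0],[0.062,-0.052,0,0,0,0,0],[0.093,-0.078,0,0,0,0,0],[0.124,-0.104,0,0,0,0,0],[0.155,-0.130,0,0,0,0,0]]]' >/dev/null
python3 -m jog '[[[0.015,-0.015,0,0,0,0,0],[0.031,-0.03,0,0,0,0,0],[0.031,-0.03,0,0,0,0,0],[0.031,-0.03,0,0,0,0,0]]]' >/dev/null
python3 rel.py
python3 - <<'E'
from h import *
o=[]
for n in("scene",):
    im,d=arm.capture(n); c=cv2.resize(im[130:330,130:400],None,fx=2.9,fy=2.9,interpolation=cv2.INTER_CUBIC)
    cv2.imwrite("pics/s1.png",cv2.cvtColor(c,cv2.COLOR_RGB2BGR))
E
```

```text
A x' 41.2 y' -233.3; B x' 41.4 y' 84.2; z 221.0 yaw deg rel manifold 0.15 F [ 0.3 -0.3  0.7] t 1.68 w -0.0
```

View pics/s1.png

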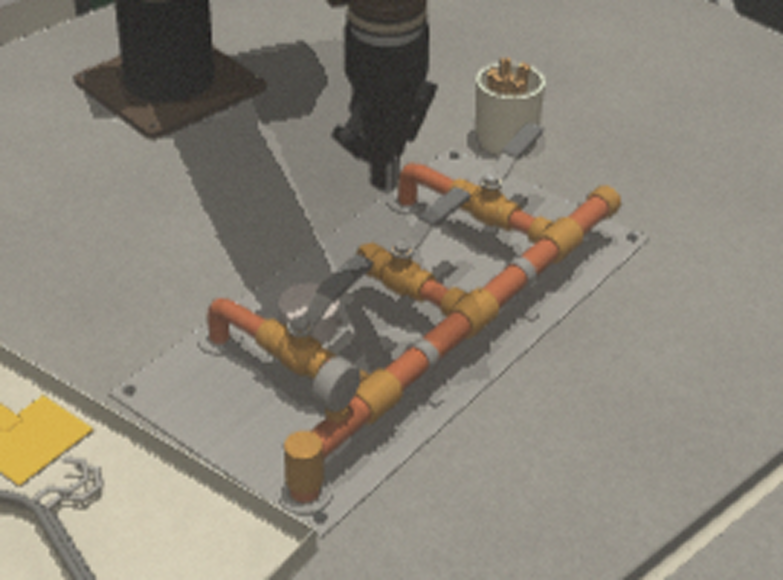

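The fingers are shut at crop (385,180), on the far side of lever B and clear of everything. Next I descend.

```bash
python3 -m jog '[[[0,0,0.035,0,0,0,0],[0,0,0.07,0,0,0,0],[0,0,0.1,0,0,0,0],[0,0,0.117,0,0,0,0],[0,0,0.117,0,0,0,0]]]' >/dev/null; python3 rel.py
python3 -m jog '[[[-0.01,0,0,0,0,0,0],[-0.02,0,0,0,0,0,0],[-0.026,0,0,0,0,0,0],[-0.032,0,0,0,0,0,0],[-0.038,0,0,0,0,0,0]]]' >/dev/null; python3 rel.py
```

```text
A x' 36.7 y' -233.5; B x' 36.8 y' 84.0; z 98.9 yaw deg rel manifold -0.09 F [-0.1  1.  -1.4] t 2.15 w -0.0
A x' 2.9 y' -235.0; B x' 3.0 y' 82.5; z 106.5 yaw deg rel manifold -0.00 F [ 0.4 -0.4 -0.2] t 2.57 w 0.0
```

```bash
python3 -m jog '[[[0,0,0,0,0,0,0],[0,0,0,0,0,0,0]]]'; python3 rel.py
python3 - <<'E'
from h import *
im,d=arm.capture("scene"); c=cv2.resize(im[170:310,150:340],None,fx=4.1,fy=4.1,interpolation=cv2.INTER_CUBIC)
cv2.imwrite("pics/s2.png",cv2.cvtColor(c,cv2.COLOR_RGB2BGR))
E
```

```text
time: 2.73
eef_pos: [566.1, -155.6, 105.5]
eef_rot: [3.131, 0.246, 0.002]
wrist_force: [-0.0, -0.2, -0.5]
width: -0.002
A x' 3.0 y' -234.5; B x' 3.1 y' 83.0; z 105.5 yaw deg rel manifold 0.00 F [-0.  -0.2 -0.5] t 2.73 w -0.0
```

View pics/s2.png

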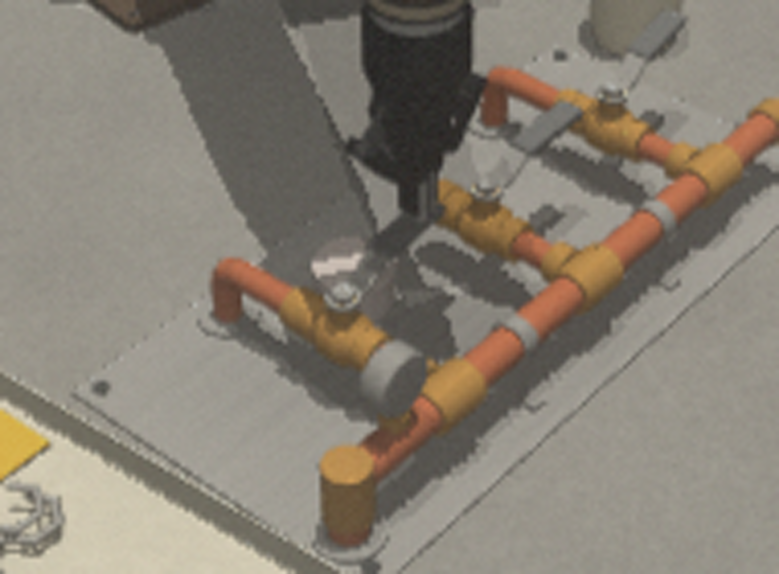

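Finger is at crop (418,200), by the outer end of lever B (343,290)–(435,210). I need to know whether it is on the pushing side, so I'll check with projections and depth.

Run:
```python
from h import *
K,p,Rm=cal("scene")
def pr(w):
    c=Rm.T@(np.array(w)-p); return (K[0,0]*c[0]/-c[2]+K[0,2], K[1,1]*-c[1]/-c[2]+K[1,2])
cr=lambda w:[round((a-b)*4.1) for a,b in zip(pr(w),(150,170))]
print("tip at crop",cr((566,-155,88)),"108lev",cr((566,-155,108)),"pivotB",cr((576,-238,98)),"gauge/tin",cr((506,-171,42)))
im,d=arm.capture("scene"); P=cloud("scene",d)
hsv=cv2.cvtColor(im,cv2.COLOR_RGB2HSV)
for y in range(190,250,10):
    print([ (x,y,P[170+int(y/4.1),150+int(x/4.1)].round(0).astype(int).tolist(),im[170+int(y/4.1),150+int(x/4.1)].tolist()) for x in range(370,450,14)])
m=(P[...,2]>95)&(P[...,2]<112)&(P[...,0]>430)&(P[...,0]<640)&(P[...,1]<-120)&(P[...,1]>-245)
q=P[m]; print(len(q))
for lo in range(-240,-120,15):
    s=q[(q[:,1]>lo)&(q[:,1]<lo+15)]
    if len(s): print(lo,s.mean(0).round(0),s[:,0].min().round(),s[:,0].max().round())
```

```text
tip at crop [421, 238] 108lev [421, 216] pivotB [340, 284] gauge/tin [353, 255]
[(370, 190, [409, -77, -2], [134, 132, 124]), (384, 190, [419, -72, 2], [137, 134, 126]), (398, 190, [561, -172, 139], [65, 62, 61]), (412, 190, [577, -174, 150], [49, 48, 46]), (426, 190, [580, -166, 148], [83, 81, 77]), (440, 190, [517, -96, 73], [147, 112, 66])]
[(370, 200, [426, -90, 6], [131, 129, 120]), (384, 200, [427, -79, 1], [135, 132, 125]), (398, 200, [561, -172, 132], [77, 75, 71]), (412, 200, [574, -172, 140], [45, 42, 41]), (426, 200, [575, -162, 135], [85, 84, 80]), (440, 200, [520, -98, 68], [136, 104, 61])]
[(370, 210, [432, -96, 1], [80, 78, 73]), (384, 210, [442, -91, 5], [136, 134, 126]), (398, 210, [453, -83, 7], [111, 109, 104]), (412, 210, [573, -171, 127], [46, 45, 41]), (426, 210, [577, -163, 126], [84, 81, 78]), (440, 210, [566, -139, 106], [65, 63, 61])]
[(370, 220, [440, -102, 0], [80, 78, 73]), (384, 220, [448, -96, 2], [136, 134, 127]), (398, 220, [554, -167, 106], [68, 66, 64]), (412, 220, [561, -161, 108], [69, 67, 64]), (426, 220, [578, -164, 120], [77, 74, 72]), (440, 22
[... 163 characters left out ...]
]), (412, 230, [571, -170, 107], [67, 65, 62]), (426, 230, [568, -156, 98], [107, 104, 97]), (440, 230, [493, -74, 5], [137, 133, 125])]
[(370, 240, [497, -149, 41], [89, 85, 81]), (384, 240, [563, -190, 105], [68, 66, 63]), (398, 240, [571, -181, 105], [68, 66, 62]), (412, 240, [579, -177, 108], [74, 68, 66]), (426, 240, [488, -87, 1], [138, 135, 127]), (440, 240, [498, -79, 3], [127, 124, 118])]
147
-240 [ 578. -237.   98.] 573.0 585.0
-225 [ 571. -213.   98.] 565.0 580.0
-210 [ 571. -203.  103.] 562.0 582.0
-195 [ 569. -188.  105.] 556.0 582.0
-180 [ 566. -173.  106.] 552.0 579.0
-165 [ 565. -160.  104.] 548.0 574.0
-150 [ 565. -142.  104.] 558.0 570.0
-135 [ 561. -134.  104.] 561.0 561.0
```

Depth shows the finger hovering above lever B: its surface goes down to z≈110–120, the lever hasn't moved, and the force is zero. The tip is therefore higher than the TCP figure suggests. I'll back off and measure the free tip.

```bash
python3 -m jog '[[[0.01,0,0,0,0,0,0],[0.025,0,0,0,0,0,0],[0.04,0,0,0,0,0,0],[0.04,0,0,0,0,0,0],[0.04,0,0,0,0,0,0]]]' >/dev/null; python3 rel.py
python3 - <<'E'
from h import *
im,d=arm.capture("scene"); P=cloud("scene",d); o=arm.get_obs(); e=o["eef_pos"]; print(e.round(1),o["joint_positions"].round(3))
m=(np.hypot(P[...,0]-e[0],P[...,1]-e[1])<35)&(P[...,2]>72)
q=P[m]
for z in range(72,180,6):
    s=q[(q[:,2]>=z)&(q[:,2]<z+6)]
    if len(s): print(z,len(s),s.min(0).round(0)[:2],s.max(0).round(0)[:2])
c=cv2.resize(im[195:255,225:305],None,fx=9,fy=9,interpolation=cv2.INTER_CUBIC)
cv2.imwrite("pics/s3.png",cv2.cvtColor(c,cv2.COLOR_RGB2BGR))
E
```

```text
A x' 43.9 y' -234.1; B x' 44.0 y' 83.4; z 104.5 yaw deg rel manifold 0.08 F [-0.3  0.  -0.7] t 3.25 w -0.0
[ 605.7 -148.8  104.3] [-0.403  0.294  1.794 -0.     1.054  1.009]
108 1 [ 610. -157.] [ 610. -157.]
114 5 [ 604. -160.] [ 619. -147.]
120 14 [ 600. -165.] [ 619. -136.]
126 13 [ 605. -168.] [ 618. -137.]
132 19 [ 599. -168.] [ 619. -139.]
138 16 [ 603. -167.] [ 619. -137.]
144 9 [ 611. -167.] [ 618. -144.]
150 6 [ 615. -163.] [ 618. -149.]
156 19 [ 595. -183.] [ 621. -123.]
162 36 [ 596. -179.] [ 624. -116.]
168 25 [ 599. -176.] [ 622. -119.]
174 22 [ 597. -179.] [ 622. -117.]
```

View pics/s3.png

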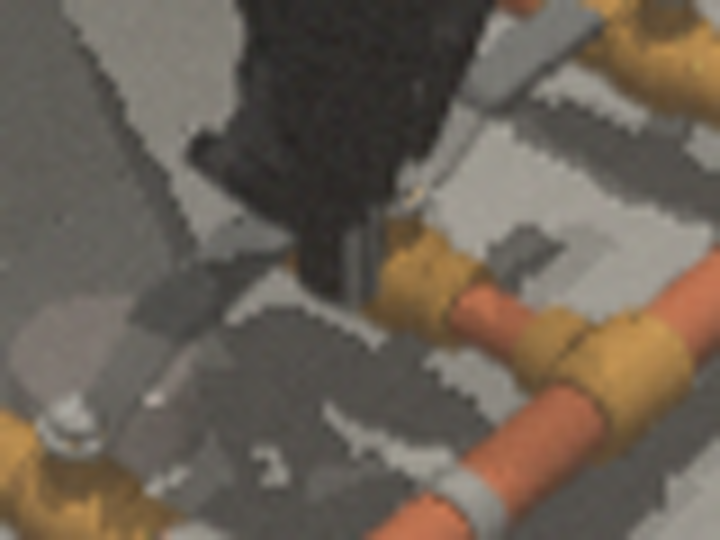

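The camera puts the free tip at z≈114 while TCP z reads 104, so the tip is ~27 mm higher than the sheet says. Finger cross-section is ~21×31 mm, with the knuckles ~42 mm above the tip. I trust the camera here, since it agrees with the plate and lever heights. I'll go 27 mm lower and re-measure.

```bash
python3 -m jog '[[[0,0,0.007,0,0,0,0],[0,0,0.014,0,0,0,0],[0,0,0.021,0,0,0,0],[0,0,0.027,0,0,0,0],[0,0,0.027,0,0,0,0]]]' >/dev/null; python3 rel.py
cat > tip.py <<'E'
from h import *
im,d=arm.capture("scene"); P=cloud("scene",d); o=arm.get_obs(); e=o["eef_pos"]
m=(np.hypot(P[...,0]-e[0]-3,P[...,1]-e[1]+3)<22)&(P[...,2]>72)
q=P[m]; print(e.round(1),"tip z",np.sort(q[:,2])[:8].round(0)) 
for z in range(72,150,6):
    s=q[(q[:,2]>=z)&(q[:,2]<z+6)]
    if len(s): print(z,len(s),s.min(0).round(0)[:2],s.max(0).round(0)[:2])
m=(P[...,2]>95)&(P[...,2]<112)&(P[...,0]>430)&(P[...,0]<640)&(P[...,1]<-120)&(P[...,1]>-300)&~(np.hypot(P[...,0]-e[0]-3,P[...,1]-e[1]+3)<22)
l=P[m]; l=l[np.hypot(l[:,0]-576,l[:,1]+238)<115]; r=l[:,:2]-[576,-238]; r=r[np.hypot(*r.T)>35]
a=np.arctan2(r[:,1],r[:,0])-0.157-np.pi/2; print("lever B angle ~",np.median(a).round(2),len(a))
E
python3 tip.py
```

```text
A x' 41.4 y' -233.6; B x' 41.6 y' 83.9; z 75.2 yaw deg rel manifold -0.00 F [ 0.2 -0.1  0.6] t 3.72 w 0.0
[ 604.5 -148.8   76.2] tip z [85. 86. 86. 87. 88. 89. 90. 90.]
84 7 [ 601. -161.] [ 616. -142.]
90 11 [ 603. -166.] [ 616. -142.]
96 15 [ 596. -167.] [ 616. -144.]
102 18 [ 598. -169.] [ 615. -143.]
108 14 [ 599. -167.] [ 618. -148.]
114 10 [ 610. -164.] [ 617. -144.]
120 8 [ 609. -168.] [ 616. -140.]
126 13 [ 611. -165.] [ 618. -135.]
132 24 [ 595. -171.] [ 618. -130.]
138 16 [ 592. -172.] [ 619. -138.]
144 12 [ 599. -170.] [ 619. -137.]
lever B angle ~ -0.02 84
```

Tip is now at z≈85 with clearance all round, and the knuckles (≥128) stay above the levers. I'll push lever B along an arc.

```bash
python3 -m jog '[[[-0.012,-0.001,0,0,0,0,0],[-0.022,-0.002,0,0,0,0,0],[-0.030,-0.003,0,0,0,0,0],[-0.038,-0.004,0,0,0,0,0],[-0.047,-0.005,0,0,0,0,0]]]' >/dev/null; python3 rel.py; python3 tip.py|sed -n '1p;$p'
```

```text
A x' -2.0 y' -230.7; B x' -1.8 y' 86.8; z 79.3 yaw deg rel manifold -0.00 F [ 6.7 -1.3  0.4] t 4.18 w -0.0
[ 559.  -152.3   79.2] tip z [93. 93. 94. 94. 95. 95. 95. 96.]
lever B angle ~ 0.31 83
```

```bash
python3 -m jog '[[[-0.009,0.001,0,0,0,0,0],[-0.018,0.0025,0,0,0,0,0],[-0.027,0.005,0,0,0,0,0],[-0.036,0.009,0,0,0,0,0],[-0.045,0.014,0,0,0,0,0]]]' >/dev/null; python3 rel.py; python3 tip.py|sed -n '1p;$p'
```

```text
A x' -47.0 y' -243.6; B x' -46.8 y' 73.8; z 79.4 yaw deg rel manifold -0.01 F [6.6 2.  1.5] t 4.65 w -0.0
[ 516.6 -173.1   79.1] tip z [90. 91. 92. 93. 94. 94. 94. 95.]
lever B angle ~ 0.93 109
```

```bash
python3 -m jog '[[[-0.008,0.005,0,0,0,0,0],[-0.015,0.010,0,0,0,0,0],[-0.021,0.016,0,0,0,0,0],[-0.027,0.022,0,0,0,0,0],[-0.032,0.030,0,0,0,0,0]]]' >/dev/null; python3 rel.py; python3 tip.py|sed -n '1p;$p'
```

```text
A x' -80.5 y' -272.2; B x' -80.4 y' 45.3; z 78.1 yaw deg rel manifold -0.01 F [4.4 3.8 1.2] t 5.12 w 0.0
[ 489.  -207.3   78.1] tip z [87. 90. 92. 93. 93. 95. 95. 96.]
lever B angle ~ -4.67 127
```

```bash
python3 -m jog '[[[-0.001,0.004,0,0,0,0,0],[-0.002,0.008,0,0,0,0,0],[-0.002,0.010,0,0,0,0,0]]]' >/dev/null; python3 rel.py; python3 -m jog '[[[0,0.002,0,0,0,0,0],[0,0.003,0,0,0,0,0],[0,0.003,0,0,0,0,0]]]' >/dev/null; python3 rel.py
```

```text
A x' -83.6 y' -282.8; B x' -83.5 y' 34.7; z 77.7 yaw deg rel manifold 0.03 F [-1.7  4.9  2.8] t 5.42 w 0.0
A x' -83.7 y' -285.9; B x' -83.6 y' 31.5; z 77.1 yaw deg rel manifold 0.02 F [-1.4  3.8  2.3] t 5.67 w -0.0
```

```bash
python3 -m jog '[[[0,0.0015,0,0,0,0,0],[0,0.003,0,0,0,0,0],[0,0.003,0,0,0,0,0]]]' >/dev/null; python3 rel.py; python3 -m jog '[[[0,0.0015,0,0,0,0,0],[0,0.0015,0,0,0,0,0]]]' >/dev/null; python3 rel.py
```

```text
A x' -83.9 y' -288.8; B x' -83.7 y' 28.7; z 77.0 yaw deg rel manifold 0.03 F [-3.2  3.5  2.3] t 5.92 w 0.0
A x' -84.0 y' -290.2; B x' -83.8 y' 27.3; z 76.9 yaw deg rel manifold 0.03 F [-2.4  4.1  2.3] t 6.08 w 0.0
```

```bash
for i in 1; do python3 -m jog '[[[0,0.0015,0,0,0,0,0],[0,0.0015,0,0,0,0,0]]]' >/dev/null; python3 rel.py; done; python3 -m jog '[[[0,0.0015,0,0,0,0,0],[0,0.0015,0,0,0,0,0]]]' >/dev/null; python3 rel.py;  python3 - <<'E'
from h import *
im,d=arm.capture("scene"); 
c=cv2.resize(im[190:290,185:305],None,fx=6,fy=6,interpolation=cv2.INTER_CUBIC)
cv2.imwrite("pics/s4.png",cv2.cvtColor(c,cv2.COLOR_RGB2BGR))
E
```

```text
A x' -84.0 y' -291.7; B x' -83.9 y' 25.8; z 76.9 yaw deg rel manifold 0.03 F [-3.5  4.4  0.9] t 6.25 w 0.0
A x' -84.1 y' -292.6; B x' -83.9 y' 24.9; z 76.8 yaw deg rel manifold 0.02 F [-3.7  6.2  2.2] t 6.42 w -0.0
```

View pics/s4.png

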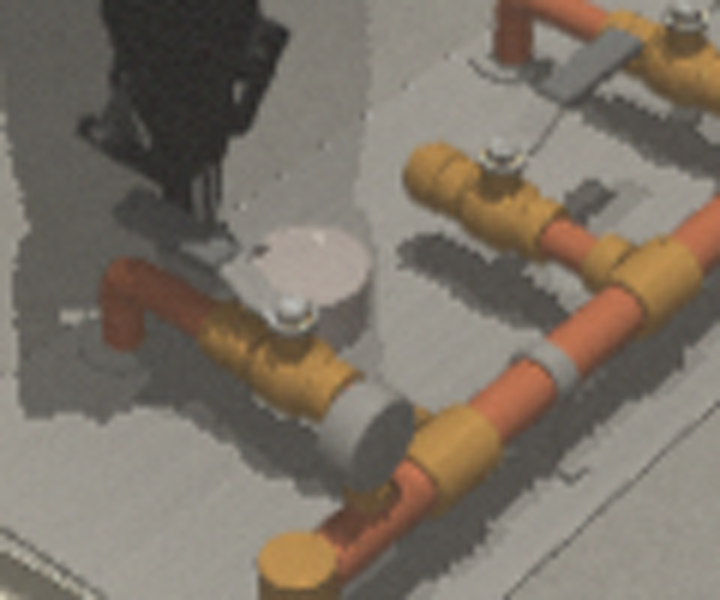

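Lever B, from its nut at (290,315) to its end at (125,205), lies along its pipe. Force has started to rise and the advance is stalling. I'll press a little more to confirm the stop.

```bash
python3 -m jog '[[[0,0.0015,0,0,0,0,0],[0,0.0015,0,0,0,0,0]]]' >/dev/null; python3 rel.py; python3 -m jog '[[[0,0.0015,0,0,0,0,0],[0,0.0015,0,0,0,0,0]]]' >/dev/null; python3 rel.py
```

```text
A x' -84.1 y' -292.7; B x' -84.0 y' 24.8; z 76.8 yaw deg rel manifold -0.00 F [-3.5 10.2  5.2] t 6.63 w -0.0
A x' -84.2 y' -292.7; B x' -84.0 y' 24.8; z 76.8 yaw deg rel manifold -0.02 F [-4.5 14.2  6.9] t 6.8 w 0.0
```

B is firmly on its stop: position is fixed while force rises to 15 N. I'll back off, lift, and cross to A.

```bash
python3 -m jog '[[[0,-0.01,0,0,0,0,0],[0,-0.03,0,0,0,0,0],[0,-0.03,-0.035,0,0,0,0],[0,-0.03,-0.070,0,0,0,0],[0,-0.03,-0.085,0,0,0,0]]]' >/dev/null; python3 rel.py
python3 -m jog '[[[0.012,-0.034,0,0,0,0,0],[0.024,-0.068,0,0,0,0,0],[0.036,-0.102,0,0,0,0,0],[0.048,-0.136,0,0,0,0,0],[0.060,-0.170,0,0,0,0,0]]]' >/dev/null
python3 -m jog '[[[0.012,-0.034,0,0,0,0,0],[0.024,-0.068,0,0,0,0,0],[0.036,-0.102,0,0,0,0,0],[0.048,-0.136,0,0,0,0,0],[0.060,-0.170,0,0,0,0,0]]]' >/dev/null
python3 -m jog '[[[0.006,-0.007,0,0,0,0,0],[0.006,-0.007,0,0,0,0,0],[0.006,-0.007,0,0,0,0,0]]]' >/dev/null; python3 rel.py
python3 - <<'E'
from h import *
im,d=arm.capture("top"); P=cloud("top",d); hsv=cv2.cvtColor(im,cv2.COLOR_RGB2HSV)
m=((P[...,2]>88)&(P[...,2]<118)&(hsv[...,1]<70)); m[:,:150]=0; m[:,345:]=0; m[:90]=0; m[225:]=0
n,l,s,c=cv2.connectedComponentsWithStats(m.astype(np.uint8))
for i in range(1,n):
    if s[i,4]<40: continue
    v,u=np.where(l==i); q=np.array([plane("top",a,b,108) for a,b in zip(u,v)])[:,:2]
    e,V=np.linalg.eigh(np.cov((q-q.mean(0)).T)); a=V[:,1]*np.sign(V[0,1]*-1); print(s[i],q.mean(0).round(0),"theta",round(np.arctan2(a[1],a[0])-np.pi/2-.157,3))
E
```

```text
A x' -80.8 y' -269.1; B x' -80.7 y' 48.3; z 167.4 yaw deg rel manifold 0.08 F [ 1.5 -0.9  0.6] t 7.22 w -0.0
A x' 43.4 y' 79.7; B x' 43.5 y' 397.2; z 162.6 yaw deg rel manifold 0.09 F [-0.2  0.5 -0.2] t 8.3 w 0.0
[326 141  15  37 249] [ 527. -245.] theta -4.687
[245 149  39  13 255] [543. -29.] theta -0.013
[204 158  30  14 196] [517. 114.] theta 0.099
```

Top view: B at θ≈1.58 (fully open), spare ≈0, A≈0.10. Now the same on A.

```bash
python3 -m jog '[[[0,-0.003,0.03,0,0,0,0],[0,-0.003,0.06,0,0,0,0],[0,-0.003,0.075,0,0,0,0],[0,-0.003,0.085,0,0,0,0],[0,-0.003,0.085,0,0,0,0]]]' >/dev/null; python3 rel.py; python3 tip.py|sed -n '1p'
python3 -m jog '[[[-0.012,-0.001,0,0,0,0,0],[-0.022,-0.002,0,0,0,0,0],[-0.030,-0.003,0,0,0,0,0],[-0.038,-0.004,0,0,0,0,0],[-0.047,-0.005,0,0,0,0,0]]]' >/dev/null; python3 rel.py
```

```text
A x' 41.0 y' 81.6; B x' 41.1 y' 399.1; z 75.1 yaw deg rel manifold -0.10 F [-0.7  0.7 -0.8] t 8.77 w 0.0
[555.4 163.1  76.9] tip z [80. 84. 86. 88. 89. 90. 90. 91.]
A x' -0.7 y' 87.3; B x' -0.6 y' 404.8; z 80.4 yaw deg rel manifold 0.04 F [ 6.1 -0.4  0.7] t 9.23 w 0.0
```

Contact force is as before, so I'll use the same arc.

```bash
python3 -m jog '[[[-0.009,0.001,0,0,0,0,0],[-0.018,0.0025,0,0,0,0,0],[-0.027,0.005,0,0,0,0,0],[-0.036,0.009,0,0,0,0,0],[-0.046,0.014,0,0,0,0,0]]]' >/dev/null; python3 rel.py
python3 -m jog '[[[-0.008,0.005,0,0,0,0,0],[-0.015,0.010,0,0,0,0,0],[-0.021,0.016,0,0,0,0,0],[-0.027,0.022,0,0,0,0,0],[-0.032,0.030,0,0,0,0,0]]]' >/dev/null; python3 rel.py
python3 -m jog '[[[-0.001,0.004,0,0,0,0,0],[-0.002,0.008,0,0,0,0,0],[-0.002,0.010,0,0,0,0,0]]]' >/dev/null; python3 rel.py
```

```text
A x' -46.1 y' 74.2; B x' -46.0 y' 391.6; z 80.9 yaw deg rel manifold 0.02 F [5.9 3.1 1.4] t 9.65 w -0.0
A x' -79.8 y' 44.7; B x' -79.6 y' 362.2; z 80.1 yaw deg rel manifold -0.01 F [3.7 4.3 0.8] t 10.07 w 0.0
A x' -83.5 y' 34.2; B x' -83.4 y' 351.7; z 78.8 yaw deg rel manifold -0.02 F [-0.5  4.4  3.5] t 10.32 w 0.0
```

```bash
python3 -m jog '[[[0,0.002,0,0,0,0,0],[0,0.004,0,0,0,0,0],[0,0.006,0,0,0,0,0],[0,0.006,0,0,0,0,0]]]' >/dev/null; python3 rel.py
python3 -m jog '[[[0,0.0015,0,0,0,0,0],[0,0.003,0,0,0,0,0],[0,0.003,0,0,0,0,0]]]' >/dev/null; python3 rel.py
python3 -m jog '[[[0,0.0015,0,0,0,0,0],[0,0.0015,0,0,0,0,0]]]' >/dev/null; python3 rel.py
```

```text
A x' -84.6 y' 28.1; B x' -84.4 y' 345.6; z 77.4 yaw deg rel manifold 0.02 F [0.1 3.4 2.6] t 10.65 w -0.0
A x' -84.7 y' 27.2; B x' -84.5 y' 344.7; z 77.4 yaw deg rel manifold -0.10 F [-1.6 11.9  3.2] t 10.9 w -0.0
A x' -84.6 y' 27.2; B x' -84.5 y' 344.6; z 77.4 yaw deg rel manifold -0.15 F [-2.4 17.4  5. ] t 11.07 w 0.0
```

A is on its stop too (27.2 mm fixed, force up to 17 N). I'll retreat, lift well away, and check.

```bash
python3 -m jog '[[[0,-0.01,0,0,0,0,0],[0,-0.025,0,0,0,0,0],[0,-0.025,-0.035,0,0,0,0],[0,-0.025,-0.070,0,0,0,0],[0,-0.025,-0.105,0,0,0,0]]]' >/dev/null
python3 -m jog '[[[0,0,-0.04,0,0,0,0],[0,0,-0.08,0,0,0,0],[0,0.04,-0.08,0,0,0,0],[0,0.08,-0.08,0,0,0,0],[0,0.12,-0.08,0,0,0,0]]]' >/dev/null
python3 -m jog '[[[0,0.04,0,0,0,0,0],[0,0.08,0,0,0,0,0],[0,0.12,0,0,0,0,0],[0,0.16,0,0,0,0,0],[0,0.2,0,0,0,0,0]]]' >/dev/null
python3 -m jog '[[[0,0.04,0,0,0,0,0],[0,0.08,0,0,0,0,0],[0,0.12,0,0,0,0,0],[0,0.16,0,0,0,0,0],[0,0.2,0,0,0,0,0]]]' >/dev/null
python3 -m jog '[[[0,0,0,0,0,0,0],[0,0,0,0,0,0,0]]]' >/dev/null;python3 rel.py
python3 - <<'E'
from h import *
im,d=arm.capture("top"); P=cloud("top",d); f=np.load("top0.npz")
hsv=cv2.cvtColor(im,cv2.COLOR_RGB2HSV)
m=((P[...,2]>88)&(P[...,2]<118)&(hsv[...,1]<70)); m[:,:190]=0; m[:,345:]=0; m[:90]=0; m[225:]=0
n,l,s,c=cv2.connectedComponentsWithStats(m.astype(np.uint8))
for i in range(1,n):
    if s[i,4]<40: continue
    v,u=np.where(l==i); q=np.array([plane("top",a,b,108) for a,b in zip(u,v)])[:,:2]
    e,V=np.linalg.eigh(np.cov((q-q.mean(0)).T)); a=V[:,1]*np.sign(V[0,1]*-1); print(s[i],q.mean(0).round(0),"theta",round((np.arctan2(a[1],a[0])-np.pi/2-.157)%(2*np.pi),3))
c=cv2.resize(im[80:240,150:480],None,fx=2.4,fy=2.4,interpolation=cv2.INTER_CUBIC)
cv2.imwrite("pics/t2.png",cv2.cvtColor(c,cv2.COLOR_RGB2BGR))
g=lambda x:cv2.cvtColor(x,cv2.COLOR_RGB2GRAY).astype(np.float32)
for k,(r0,r1,c0,c1) in dict(tin=(160,182,298,320),pot=(190,222,160,192),scraper=(168,228,382,425)).items():
    print(k,cv2.phaseCorrelate(g(f["im"])[r0:r1,c0:c1],g(im)[r0:r1,c0:c1]), np.nanmedian(abs(g(f["im"])-g(im))[r0:r1,c0:c1]))
E
```

```text
A x' -85.7 y' -473.3; B x' -85.5 y' -155.8; z 260.0 yaw deg rel manifold -0.15 F [ 0.1 -0.  -0.8] t 12.9 w 0.0
[326 141  12  29 179] [ 542. -242.] theta 1.581
[245 149  39  13 255] [543. -29.] theta 6.273
[226 158  13  37 241] [477.  70.] theta 1.566
tin ((0.4194321461602435, -0.0169170569181194), 0.7599753083454238) 9.0
pot ((-0.07701250246626756, -0.04400294284218731), 0.9771455368027091) 6.0
scraper ((-0.5851693572114698, 0.24320978467643073), 0.32135710292392305) 10.0
```

View pics/t2.png

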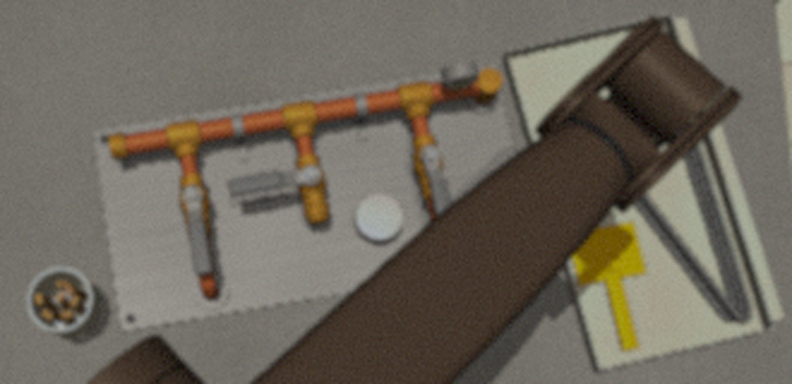

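Crop: levers A (193,195)–(205,270) and B (430,150)–(440,205, partly under the arm) lie along their pipes. The spare lever is still square at (265,185). Tin (378,217), pot (60,300) and scraper (612,280) are in place.

```bash
python3 -c "
from station import arm
print(arm.job_done())"
```

```text
the job is handed in; nothing more can be done
None
```

Both valves with copper outlet pipes (the two outer branches) are fully open, and the spare in the middle is still shut. I pushed each lever round with the closed fingertips, and the job was handed in at about 13 s on the robot's clock.

- **Levers:** each ended firmly on its stop, with the finger no longer advancing as the force rose to about 15–18 N. The last top view put them at 1.57 and 1.58 rad. The arm hid the outer end of the -y lever in that picture, but the view just after I pushed it showed the whole lever at about 1.60. The spare read about -0.01 rad, unchanged.
- **Loose items:** the pot showed no shift between the first and last pictures, and the tin less than half a pixel. The scraper was partly under the arm, so its image comparison was weak, but it looks in place and the robot never came near it.
- **Fingertip height:** with the gripper shut, the camera showed the tip about 10 mm behind the tool point, not 17 mm ahead as the sheet says. My first pass therefore went over the lever without touching it. I measured the tip, lowered by 27 mm, and the pushes then worked.

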